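# Press the orange tub shut on the bedsitter chest

## Robot

A 7-joint arm with a two-finger parallel gripper is mounted at the origin on the work surface. World frame = base frame: x ahead of the robot, y to its left, z up, the work surface at z = 0. Lengths are in m, angles in rad, forces in N, time in s.
With the tool pointing down it reaches from about 0.4 to 0.85 m from the base axis. Payload 6.9 kg.
Tool frame: the origin (TCP) lies midway between the tips of the shut fingers; the grasp point (between the pads) lies 19 mm behind it; z points along the fingers, y is the direction in which the jaws open and shut (so a half turn about z gives the same grasp; the last joint's range is limited). The gripper opens to 85 mm and grips with 20 to 120 N. Pads are 22 mm wide; open, the fingers measure 114 mm over their backs; the gripper's body (76 mm by 85 mm) begins 54 mm behind the grasp point. The pads swing forward as they close: fully open they stand 13 mm farther back than shut.
Start: joints at [-1.226, 0.507, -0.238, 1.5, 0.126, 1.149, -0.155], TCP at [0.148, 0.607, 0.231] pointing down, gripper open.
Joint ranges: [-3.08, 3.08], [-0.24, 2.05], [-1.43, 1.35], [0, 2.5], [-1.52, 4.66], [0.17, 1.96], [-2.89, 2.89]. Speed limits (rad/s): [2.39, 2.39, 3.14, 3.14, 3.14, 3.14, 3.14].

## Interface

Orientations are given as a 3x3 rotation matrix whose columns are the frame's x, y, z axes.
In Python, from cell import bot, eyes, models gives the robot as it stands. The module is installed in compiled form; this text tells all that it offers.
- The arm moves only by the shell command python3 -m crank 'ROWS' [OPENING] [FORCE]. ROWS is JSON, a list of rows, each a list of 2 entries, a list of its own where there are three numbers: the shift along the tool's x, y, z in cm, then the turn, a rotation vector about the tool's x, y, z in degrees. A call has 1 to 12 rows; each row is the pose to reach, as a shift and turn from the pose commanded when the call began, along the tool's axes at that moment; what a row does not reach only later rows make up. A row lasts 1/12 s, in which the tool goes at most 41.7 mm and 7.16 degrees, less where a joint would pass 70% of its speed; a pose out of reach is approached as far as the arm can. A call with a gripper value outside its range is refused whole. OPENING is the closure in counts, from 0 (fully open) to 255 (shut), set as the call begins (- or left out, the last holds). The fingers move at their own pace and stop on an object; FORCE is the grip in N (left out, the last holds). Time passes only in rows, so rows that repeat a pose let the fingers close. It gives the time, the measured TCP pose, the force and the opening at its end, in the units of the state.
- bot.get_state(): the state, without advancing time (a new reading comes with each control period).
- eyes.capture(name): name is "scene" or "top"; returns a dict with "pixels" (480x640x3 uint8, red, green, blue), "z_map" (480x640 float32, m along the optical axis (not along the pixel's ray), 0 where there is no reading), "fov_y" (degrees; the focal length in pixels is half the picture's height over the tangent of half this angle, whatever the lens; pixels are square), "cx", "cy" (the principal point, pixels), "R" (3x3) and "t" (3): a world point X has camera coordinates R X + t. Camera axes: x right, y down, z forward; pixel columns grow to the right and rows downward; lengths in m; the calibration is good to about 2 mm. A picture is of the moment at which its call begins.
- bot.hand_in(): hands the job in, once; it reports no verdict.
Trained networks look in the newest picture that a camera, given by its name, has taken for a name from the list of things; names that differ only in an ending like _2 or _b are one class to them, and where a whole thing is asked for, a point or a joint stands for the part that bears it (a point fixed in the world has none). Each returns a list of dicts, best first, with "confidence" (0 to 1); they miss things now and then, are a little off and sometimes report something else, mostly with a low value. They report only what shows in the picture. A call takes as long as a camera call. They do not tell look-alikes from the thing itself.
- models.search_frame(camera, query): "at" ([column, row] in pixels, amid what is visible of it).
- models.landmark_of(camera, query): "at" ([column, row] in pixels: a listed point, or the origin of a listed thing).
The state is a dict: "time": time; "q": joint angles; "joint_velocities": joint speeds; "joint_efforts": joint torques, N m; "ee_pos": TCP position; "tool_rot": TCP orientation; "ft_force": force on the tool from outside, world axes, zero at the start; "torque": the same for the moment, N m; "opening": finger opening in m.
Only numpy, scipy, OpenCV 4.12 (cv2) and the standard library are available. Lean on these libraries where they do the work, as an engineer would, in place of code of your own. Each camera call takes 0.05 s, during which the arm holds its last target.

## Task

On top of the little blue chest, the orange tub and the green tub both stand with their lids ajar. With the fingertips, gently press the orange tub's lid down until it is fully shut, then draw the hand back clear. Do not pick the tub up or push it along, and leave the green tub with its lid ajar, the glass dish, the hairbrush, the nail clipper and the pulled-out tray untouched.

Things in the scene. Friction and masses are not known exactly. Their poses are not given: they have to be found in the camera images.
- chest: Two-drawer chest of translucent blue plastic with a white top, fixed; 280 mm deep (its x), 460 mm wide (its y), 155 mm high. Origin: centre of its underside; its drawers face its own -x. The tubs, dish, hairbrush and clipper stand on its white top, 155 mm above the work surface.
- orange_tub: Round orange plastic tub, 86 mm across at the mouth, 74 mm at the foot, 60 mm high, 0.2 to 0.45 kg, loose on the chest's white top. Origin: centre of its underside; z up; its own +x points from its middle to the lid hinge, so the lid's free edge lies on its -x side (roughly towards the robot).
- orange_hinge (a point): Middle of the orange lid's hinge axis, on the tub: 47 mm from the tub's middle along the tub's +x, 61 mm above its underside. Axes as the tub's; the hinge axis runs along y.
- orange_lid_top (a point): Point on the upper face of the orange lid, 70 mm from the hinge axis towards the free edge; moves with the lid. Lid: flat disc 92 mm across, 6 mm thick, with a tab at the free edge ending 104 mm from the hinge. z: outward normal of the lid; -x: from hinge to free edge. With the lid shut it lies 23 mm from the tub's middle on the tub's -x side, 67 mm above its underside.
- orange_lid (a joint): Opening angle of the orange tub's hinged lid, rad: 0 fully shut (lid level on the rim, a hard stop), positive as the free edge rises. A stiff hinge: the lid stays where it is left, and about 1 N downwards near the free edge closes it. It starts standing ajar, 0.3 to 0.5 rad.
- green_tub: Round green plastic tub, 86 mm across at the mouth, 74 mm at the foot, 60 mm high, 0.2 to 0.45 kg, loose on the chest's white top. Origin: centre of its underside; z up; its own +x points from its middle to the lid hinge, so the lid's free edge lies on its -x side (roughly towards the robot). Same shape as the orange one; to be left alone.
- green_lid_top (a point): Point on the upper face of the green lid, 70 mm from the hinge axis towards the free edge; moves with the lid. Lid: flat disc 92 mm across, 6 mm thick, with a tab at the free edge ending 104 mm from the hinge. z: outward normal of the lid; -x: from hinge to free edge. With the lid shut it lies 23 mm from the tub's middle on the tub's -x side, 67 mm above its underside.
- green_lid (a joint): Opening angle of the green tub's hinged lid, rad: 0 fully shut (lid level on the rim, a hard stop), positive as the free edge rises. A stiff hinge: the lid stays where it is left, and about 1 N downwards near the free edge closes it. It starts standing ajar, 0.3 to 0.5 rad.
- dish: Clear glass dish, 90 mm across, 30 mm high. Origin: centre of its underside. To be left alone.
- hairbrush: Wooden hairbrush lying bristles up, about 200 mm long along its y (head 55 mm wide at +y, handle at -y), 26 mm high. Origin: on its underside near the middle of its length. To be left alone.
- clipper: Steel nail clipper, 60 mm long along its x, 13 mm wide, 14 mm high. Origin: centre of its underside. To be left alone.
- tray: The pulled-out tray itself, 240 mm deep (its x), 400 mm wide, 24 mm high. Origin: centre of its underside. To be left alone.
- tray_front (a point): Middle of the front wall's top edge of the shallow translucent blue tray pulled out 60 to 110 mm beneath the white top, towards the robot; 400 mm wide, top edge 139 mm above the work surface; a 100 mm wide white lip stands 12 mm out from that wall. Slides if pushed; to be left alone.
Not all that is in view belongs to the job. What is meant by the orange_tub is not grey or yellow, and is the larger of those in its own colour.

How it is judged:
By the outcome, as a careful person would: the job done as asked, in the order asked, and still so for the second after the job is handed in, with the robot touching nothing.
It also fails if it takes over 29 s, if anything falls off the work surface, if the arm or the gripper's body presses on something with over 40 N, if the wrist force passes 120 N, or if a joint passes its speed limit or range.

## Working session

There is one attempt and no reset: what is moved stays moved. The work goes in short steps, Python scripts to look and compute and a shell command to move; the robot and the scene stay as the last step left them, time stands still between calls to the robot, and variables do not carry over. Pictures are saved under pics/ and viewed, and the job is handed in when it is done.

```bash
mkdir -p pics; cat > h.py <<'E'
from cell import bot,eyes,models
import numpy as np,cv2
def cap(n,f=None):
    c=eyes.capture(n)
    if f: cv2.imwrite('pics/'+f,c['pixels'][:,:,::-1])
    return c
def P(c,u,v,z=None):
    f=240/np.tan(np.radians(c['fov_y'])/2)
    if z is None: z=c['z_map'][int(round(v)),int(round(u))]
    X=np.array([(u-c['cx'])/f*z,(v-c['cy'])/f*z,z])
    return np.array(c['R']).T@(X-np.array(c['t']))
E
python3 - <<'E'
from h import *
np.set_printoptions(precision=4,suppress=True)
s=bot.get_state();print(s)
for n in ['scene','top']:
    c=cap(n,n+'0.png')
    for q in ['orange_tub','orange_hinge','orange_lid_top','green_tub','green_lid_top','tray_front']:
        for d in models.landmark_of(n,q)[:3]: print(n,q,d['at'],round(d['confidence'],2),P(c,*d['at']))
E
```

```text
{'time': 0.0, 'q': array([-1.2265,  0.5083, -0.2376,  1.5011,  0.1257,  1.1489, -0.1548]), 'joint_velocities': array([-0.0002, -0.002 , -0.0011, -0.0011,  0.0019,  0.0012, -0.0004]), 'joint_efforts': array([  0.0002, -62.0612,  -2.1867, -24.9663,   0.0127,   0.0116,
         0.    ]), 'ee_pos': array([0.1478, 0.6068, 0.2304]), 'tool_rot': array([[-0.9716,  0.2365, -0.0004],
       [ 0.2365,  0.9716, -0.0017],
       [-0.    , -0.0017, -1.    ]]), 'ft_force': array([ 0.887 ,  0.3549, -0.2656]), 'torque': array([ 0.0006, -0.0054,  0.0589]), 'opening': 0.08521545550622735}
scene orange_tub [421.9, 244.4] 0.82 [0.5963 0.4182 0.0237]
scene orange_tub [390.5, 331.8] 0.8 [0.8502 0.2112 0.0354]
scene orange_tub [387.5, 199.4] 0.79 [0.6239 0.2898 0.2128]
scene orange_hinge [402.5, 190.4] 0.79 [0.3919 0.4576 0.0519]
scene orange_hinge [411.6, 237.6] 0.75 [0.5777 0.3961 0.0376]
scene orange_hinge [385.9, 198.8] 0.58 [0.6281 0.2834 0.2186]
scene orange_lid_top [367.2, 177.5] 0.83 [0.57   0.26   0.2448]
scene orange_lid_top [386.1, 176.1] 0.81 [0.5654 0.3105 0.2359]
scene orange_lid_top [422.5, 2
[... 352 characters left out ...]
.0, 146.2] 0.67 [0.8063 0.2208 0.0518]
top orange_tub [189.1, 242.5] 0.65 [0.573  0.4123 0.048 ]
top orange_hinge [196.3, 240.8] 0.95 [0.5779 0.3972 0.0436]
top orange_hinge [231.8, 208.7] 0.92 [0.6197 0.289  0.2222]
top orange_hinge [158.0, 323.4] 0.7 [ 0.3884  0.4846 -0.0037]
top orange_lid_top [167.3, 357.9] 0.95 [0.3188 0.4371 0.0669]
top orange_lid_top [269.5, 134.6] 0.76 [0.8344 0.2397 0.0513]
top orange_lid_top [245.3, 240.3] 0.73 [0.5549 0.256  0.2482]
top green_tub [324.8, 223.3] 0.82 [0.5905 0.1078 0.2528]
top green_lid_top [323.5, 219.4] 0.82 [0.5981 0.1104 0.2518]
top green_lid_top [243.0, 237.3] 0.17 [0.5612 0.2613 0.2428]
top tray_front [346.1, 352.6] 0.6 [0.3444 0.0558 0.1332]
```

View pics/scene0.png

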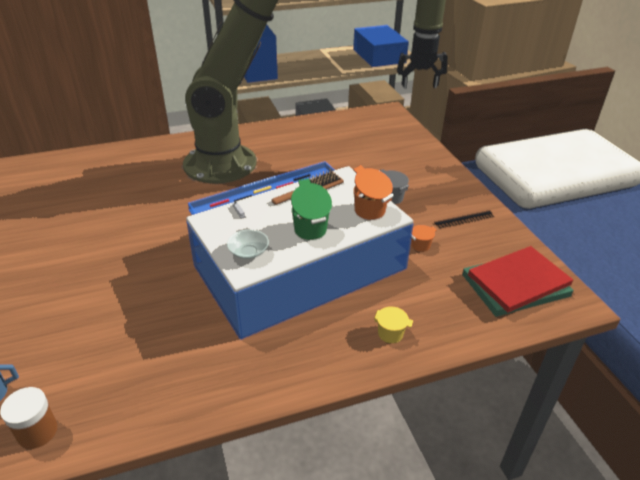

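View pics/top0.png

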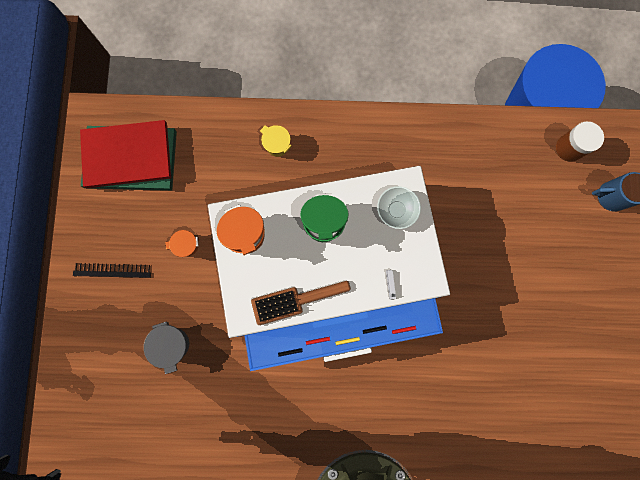

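The orange tub on the chest is at (240,230) in the top view, with its tab near (250,250). The green tub is at (325,218). The small orange, grey and yellow tubs are decoys standing on the table. Next I'll fit the orange lid from depth.

```bash
python3 - <<'E'
from h import *
np.set_printoptions(precision=4,suppress=True)
def cloud(n):
    c=cap(n); f=240/np.tan(np.radians(c['fov_y'])/2)
    v,u=np.mgrid[:480,:640]; z=c['z_map']
    X=np.stack([(u-c['cx'])/f*z,(v-c['cy'])/f*z,z],-1)
    W=(X-np.array(c['t']))@np.array(c['R'])
    p=c['pixels'].astype(int)
    return W,p,z
for n in ['top','scene']:
    W,p,z=cloud(n)
    m=(p[...,0]>150)&(p[...,2]<90)&(p[...,0]>1.6*p[...,1])&(z>0)&(W[...,2]>.2)&(W[...,0]>.4)&(W[...,0]<.75)&(W[...,1]>.15)&(W[...,1]<.4)
    Q=W[m]
    # ransac plane
    rng=np.random.default_rng(0);best=None
    for i in range(400):
        a=Q[rng.choice(len(Q),3,False)];nn=np.cross(a[1]-a[0],a[2]-a[0]);l=np.linalg.norm(nn)
        if l<1e-5: continue
        nn/=l; k=abs((Q-a[0])@nn)<.002
        if best is None or k.sum()>best.sum(): best=k
    I=Q[best];ctr=I.mean(0);nn=np.linalg.svd(I-ctr)[2][2];nn*=np.sign(nn[2])
    h=nn[:2]/np.linalg.norm(nn[:2])
    print(n,len(Q),best.sum(),'ctr',ctr,'n',nn,'tilt',np.arccos(nn[2]),'hdir',h,np.degrees(np.arctan2(h[1],h[0])))
    ax=np.array([*h,0]); d=(I-ctr)@ax; print('range',d.min(),d.max(), 'z',I[:,2].min(),I[:,2].max()); print('free end',I[d<d.min()+.008].mean(0),'hinge end',I[d>d.max()-.01].mean(0))
    g=(p[...,1]>70)&(p[...,1]>1.5*p[...,0])&(p[...,1]>1.5*p[...,2])&(W[...,2]>.2)&(W[...,0]>.4)
    print('green bounds',W[g].min(0),W[g].max(0))
    b=(W[...,2]>.165)&(W[...,2]<.2)&(W[...,0]<.53)&(W[...,0]>.35)&(W[...,1]<.4)&(W[...,1]>.05)
    print('brush', W[b].min(0) if b.any() else 0, W[b].max(0) if b.any() else 0)
E
```

```text
top 1624 1339 ctr [0.5782 0.2692 0.2392] n [0.3014 0.148  0.9419] tilt 0.34248471669280217 hdir [0.8976 0.4408] 26.157761909970674
range -0.050014561513021534 0.045672898384020444 z 0.22147251397936282 0.2577463142291181
free end [0.5364 0.2501 0.2551] hinge end [0.614  0.286  0.2251]
green bounds [0.4347 0.0656 0.2109] [0.6523 0.1539 1.1573]
brush [0.3987 0.0542 0.165 ] [0.4882 0.2504 0.1851]
scene 892 665 ctr [0.5825 0.2689 0.2373] n [0.2982 0.1405 0.9441] tilt 0.3359571131822905 hdir [0.9046 0.4262] 25.225768505986586
range -0.053436787555761776 0.0417823289748887 z 0.2215637060840316 0.25595126993584527
free end [0.5363 0.2498 0.2543] hinge end [0.6151 0.2843 0.2248]
green bounds [ 0.5636 -0.1998  0.2001] [1.5469 0.1533 0.9392]
brush [0.4072 0.0547 0.165 ] [0.4923 0.2504 0.1833]
```

The two cameras agree: tilt is about 0.34 rad, the hinge is near (0.621,0.290), and the press point once shut is about (0.558,0.259,0.222). I'll close the fingers, rise, and move over in tool axes by about (-48.1,-24.1) cm.

```bash
python3 -m crank '[[[0,0,-2],[0,0,0]],[[-1,-0.5,-5],[0,0,0]],[[-3.5,-1.7,-7],[0,0,0]],[[-6.5,-3.2,-7],[0,0,0]],[[-9.5,-4.7,-7],[0,0,0]],[[-12.5,-6.2,-7],[0,0,0]],[[-15.5,-7.7,-7],[0,0,0]],[[-18.5,-9.2,-7],[0,0,0]],[[-21.5,-10.8,-7],[0,0,0]],[[-24.5,-12.3,-7],[0,0,0]],[[-27,-13.5,-7],[0,0,0]],[[-28,-14,-7],[0,0,0]]]' 255 20
```

```text
time: 1.8
ee_pos: [0.3907, 0.4013, 0.3014]
tool_rot: [[-0.97, 0.242, 0.002], [0.242, 0.97, -0.002], [-0.002, -0.001, -1.0]]
ft_force: [-0.0, -1.2, 0.3]
opening: -0.0001
```

```bash
python3 -m crank '[[[-1,-0.5,0],[0,0,0]],[[-3.5,-1.7,0],[0,0,0]],[[-6.5,-3.2,0],[0,0,0]],[[-9.5,-4.7,0],[0,0,0]],[[-12.5,-6.2,0],[0,0,0]],[[-15.5,-7.8,0],[0,0,0]],[[-18,-9,0],[0,0,0]],[[-19.5,-9.8,0],[0,0,0]],[[-20.1,-10.1,0],[0,0,0]],[[-20.1,-10.1,0],[0,0,0]],[[-20.1,-10.1,0],[0,0,0]],[[-20.1,-10.1,0],[0,0,0]]]' 255 20; python3 - <<'E'
from h import *
print(bot.get_state())
cap('top','top1.png');cap('scene','scene1.png')
E
```

```text
time: 2.8
ee_pos: [0.5567, 0.2616, 0.3014]
tool_rot: [[-0.972, 0.233, -0.001], [0.233, 0.972, 0.001], [0.001, 0.001, -1.0]]
ft_force: [0.1, 0.7, 0.3]
opening: -0.0001
{'time': 2.8, 'q': array([-0.40861726,  0.44349318, -0.11340586,  1.4072439 ,  0.0489911 ,
        1.29375361,  0.81060167]), 'joint_velocities': array([-0.00309569, -0.00438867,  0.00452497, -0.00044402,  0.00413864,
        0.00037644,  0.00539244]), 'joint_efforts': array([ 8.90443437e-01, -5.90929949e+01, -5.29303565e-03, -2.65716863e+01,
        8.45346018e-02, -6.14669887e-03, -2.60756620e-03]), 'ee_pos': array([0.55667741, 0.26157274, 0.30136232]), 'tool_rot': array([[-9.72362842e-01,  2.33473510e-01, -7.89840416e-04],
       [ 2.33472466e-01,  9.72362641e-01,  1.22572661e-03],
       [ 1.05418601e-03,  1.00744502e-03, -9.99998937e-01]]), 'ft_force': array([0.1492393 , 0.74626808, 0.29764369]), 'torque': array([-0.01135657,  0.06118492,  0.05602279]), 'opening': -0.00010666828514010077}
```

View pics/scene1.png

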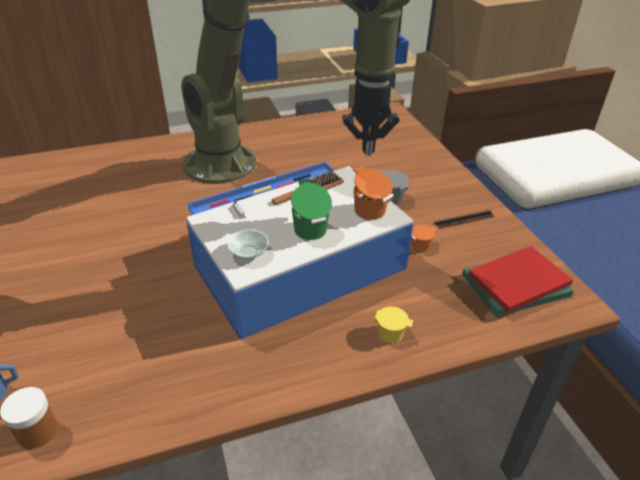

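```bash
python3 -m crank '[[[0,0,1.5],[0,0,0]],[[0,0,3],[0,0,0]],[[0,0,4.2],[0,0,0]],[[0,0,5],[0,0,0]],[[0,0,5.4],[0,0,0]],[[0,0,5.7],[0,0,0]],[[0,0,6.0],[0,0,0]],[[0,0,6.3],[0,0,0]],[[0,0,6.6],[0,0,0]],[[0,0,6.9],[0,0,0]],[[0,0,7.2],[0,0,0]],[[0,0,7.2],[0,0,0]]]'
```

```text
time: 3.9
ee_pos: [0.5581, 0.2592, 0.2287]
tool_rot: [[-0.972, 0.237, -0.001], [0.237, 0.972, -0.0], [0.0, -0.0, -1.0]]
ft_force: [-0.2, 0.3, 0.1]
opening: -0.0002
```

The picture shows the shut fingertips at (369,150), above the orange lid's free half at (373,180). The last move went down to z=0.2287, nearly shut, so I'll continue in small steps.

```bash
python3 -m crank '[[[0,0,0.1],[0,0,0]],[[0,0,0.2],[0,0,0]],[[0,0,0.3],[0,0,0]],[[0,0,0.4],[0,0,0]],[[0,0,0.5],[0,0,0]],[[0,0,0.5],[0,0,0]],[[0,0,0.5],[0,0,0]]]'; python3 - <<'E'
from h import *
cap('top','top2.png');cap('scene','scene2.png')
E
```

```text
time: 4.48
ee_pos: [0.5582, 0.2593, 0.2242]
tool_rot: [[-0.972, 0.237, -0.0], [0.237, 0.972, 0.0], [0.0, 0.0, -1.0]]
ft_force: [0.5, 0.3, -0.3]
opening: -0.0003
```

View pics/scene2.png

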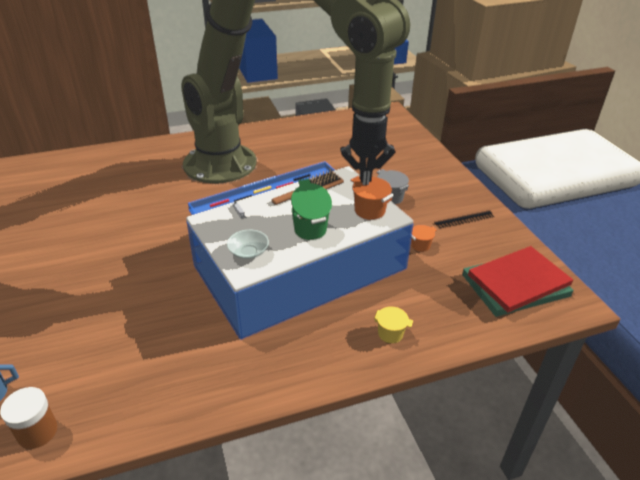

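```bash
python3 -m crank '[[[0,0,0.1],[0,0,0]],[[0,0,0.1],[0,0,0]],[[0,0,0.2],[0,0,0]],[[0,0,0.2],[0,0,0]],[[0,0,0.2],[0,0,0]]]'
```

```text
time: 5.0
ee_pos: [0.5582, 0.2593, 0.2222]
tool_rot: [[-0.972, 0.237, -0.0], [0.237, 0.972, -0.0], [0.0, -0.0, -1.0]]
ft_force: [0.3, 0.1, 0.1]
opening: 0.0001
```

The picture shows the fingertips on the lid at (367,185), and the lid is nearly level. There is no stop force yet, so I'll continue in sub-millimetre steps.

```bash
python3 -m crank '[[[0,0,0.05],[0,0,0]],[[0,0,0.05],[0,0,0]],[[0,0,0.1],[0,0,0]],[[0,0,0.1],[0,0,0]],[[0,0,0.1],[0,0,0]]]'
```

```text
time: 5.42
ee_pos: [0.5582, 0.2593, 0.2219]
tool_rot: [[-0.972, 0.237, 0.001], [0.237, 0.972, 0.0], [-0.0, 0.0, -1.0]]
ft_force: [-1.9, -0.7, 5.6]
opening: 0.0001
```

The force rose to 5.6 N at z=0.2219, and the predicted shut height is 0.222, so this is the hard stop. Now I'll draw back.

```bash
python3 -m crank '[[[0,0,-0.3],[0,0,0]],[[0,0,-1],[0,0,0]],[[0,0,-2.5],[0,0,0]],[[0,0,-5],[0,0,0]],[[0,0,-8],[0,0,0]],[[1,0.5,-10],[0,0,0]],[[4,2,-10],[0,0,0]],[[7,3.5,-10],[0,0,0]],[[10,5,-10],[0,0,0]],[[13,6.5,-10],[0,0,0]],[[15,7.5,-10],[0,0,0]],[[15,7.5,-10],[0,0,0]]]'; python3 - <<'E'
from h import *
np.set_printoptions(precision=4,suppress=True)
for n in ['top','scene']:
    c=cap(n,n+'3.png'); f=240/np.tan(np.radians(c['fov_y'])/2)
    v,u=np.mgrid[:480,:640]; z=c['z_map']
    W=(np.stack([(u-c['cx'])/f*z,(v-c['cy'])/f*z,z],-1)-np.array(c['t']))@np.array(c['R']);p=c['pixels'].astype(int)
    m=(p[...,0]>100)&(p[...,2]<90)&(p[...,0]>1.6*p[...,1])&(W[...,2]>.215)&(W[...,2]<.27)&(W[...,0]>.4)&(W[...,0]<.75)&(W[...,1]>.15)&(W[...,1]<.4)
    Q=W[m];ctr=np.median(Q,0);k=np.ones(len(Q),bool)
    for _ in range(5):
        a,_,_,_=np.linalg.lstsq(np.c_[Q[k,:2],np.ones(k.sum())],Q[k,2],rcond=None)
        k=abs(np.c_[Q[:,:2],np.ones(len(Q))]@a-Q[:,2])<.003
    print(n,k.sum(),len(Q),'slope',a[:2],'ctr',Q.mean(0),'min',Q.min(0),'max',Q.max(0))
E
```

```text
time: 6.42
ee_pos: [0.4252, 0.3723, 0.322]
tool_rot: [[-0.974, 0.228, -0.002], [0.228, 0.974, 0.003], [0.003, 0.002, -1.0]]
ft_force: [0.4, -0.2, 0.5]
opening: -0.0
top 1635 1774 slope [ 0.0016 -0.0012] ctr [0.5751 0.2669 0.2222] min [0.5224 0.2224 0.217 ] max [0.6225 0.312  0.2274]
scene 645 702 slope [0.0053 0.0005] ctr [0.5814 0.2656 0.2215] min [0.5292 0.2224 0.215 ] max [0.6289 0.3107 0.2266]
```

View pics/top3.png

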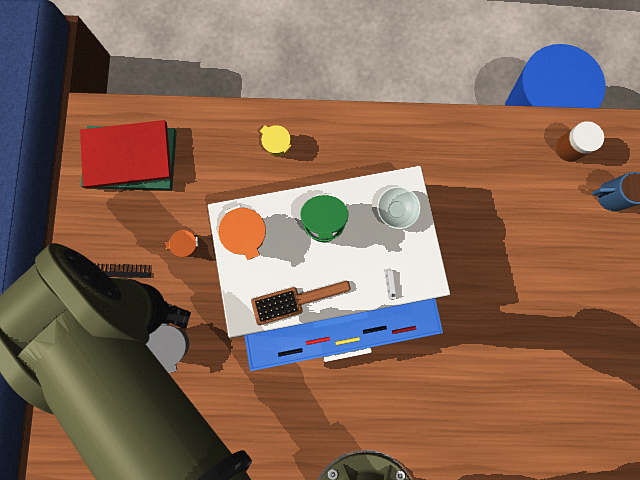

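View pics/scene3.png

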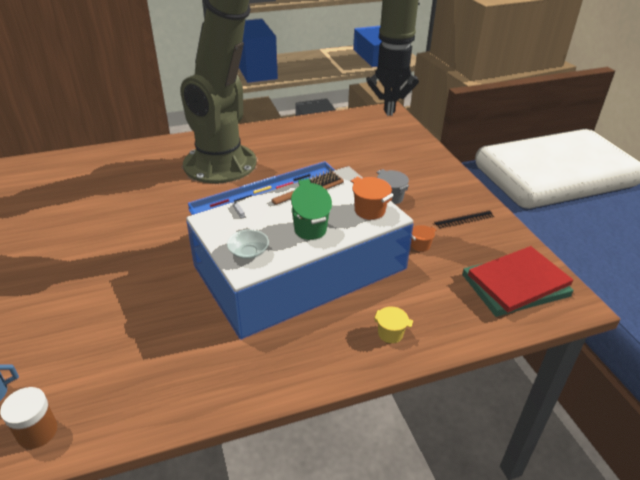

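The orange lid now lies level at (242,231) in the top view, and the tub has not visibly moved. The green lid at (325,218) is still ajar, everything else is where it was, and the hand is clear.

```bash
python3 -c "
from cell import bot
print(bot.hand_in())"
```

```text
the job is handed in; nothing more can be done
None
```

The orange tub's lid is fully shut, and I've handed the job in. I pressed it down with the closed fingertips, about 70 mm from the hinge, then lifted the hand away to the robot's left.

- **Shut:** the fingers met a hard stop with about 5.6 N at z = 0.2219 m, against a predicted shut height of 0.222 m. Afterwards the depth readings from both cameras showed the lid level, with a slope of at most 0.005 and a height of about 0.222 m.
- **Everything else:** in the last pictures the tub has not visibly moved. The green lid is still ajar, and the dish, hairbrush, clipper and tray are where they were.
- **Hand and time:** the hand was clear with only sensor noise on the force reading. The robot's clock stood at about 6.5 s.

None of the checks failed. At the start the trained networks also picked out look-alike tubs on the table, which I ruled out by height, colour and size.

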